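# Tip the counted plugs into the bin

### The arm

A 6-joint arm with a two-finger parallel gripper is mounted at the origin on a cart in front of the work surface, level with it; the furniture and walls round the work are solid. World frame = base frame: x ahead of the robot, y to its left, z up, the work surface at z = 0. Lengths are in m, angles in rad, forces in N, time in s.
With the tool pointing down it reaches from about 0.35 to 0.775 m from the base axis. Payload 7.3 kg.
Tool frame: the origin (TCP) lies at the very end of the fingers, on their centre line; the grasp point (between the pads) lies 19 mm behind it; z points along the fingers, y is the line along which they close (so a half turn about z gives the same grasp; the last joint's range is limited). The gripper opens to 92 mm and grips with 3 to 60 N. Pads are 19 mm wide; open, the fingers measure 130 mm over their backs; the gripper's body (75 mm by 190 mm) begins 47 mm behind the grasp point.
Start: joints at [-1.457, 0.342, 1.524, -0, 1.275, -0.146], TCP at [0.135, -0.507, 0.227] pointing down, gripper open.
Joint ranges: [-2.53, 2.53], [-0.77, 2.02], [0.04, 2.7], [-1, 4.14], [0.28, 2.66], [-3.11, 3.11]. Speed limits (rad/s): [2.57, 2.57, 3.14, 3.14, 3.14, 3.14].

### API

Orientations are given as [roll, pitch, yaw] about the fixed x, y, z axes, in that order (R = Rz(yaw) Ry(pitch) Rx(roll)).
In Python, from cell import robot gives the robot as it stands.
- The arm moves only by the tool apply_moves, never from a script. Its argument "motion" is text: rows parted by semicolons, each of 7 numbers parted by spaces: the opening in per cent of the stroke, from 0 (shut) to 100 (fully open), then the shift along the tool's x, y, z in cm, then the turn, a rotation vector about the tool's x, y, z in rad. A call has 1 to 20 rows; each row shifts and turns the commanded pose from where the row before left it, along the tool's axes as they then stand; what a row does not reach is not made up. A row lasts 1/8 s, in which the tool goes at most 62.5 mm and 10.7 degrees, less where a joint would pass 70% of its speed; a pose out of reach is approached as far as the arm can. A call with a gripper value outside its range is refused whole. The fingers move at their own pace and stop on an object; "force" is the grip in N (left out, the last holds). Time passes only in rows, so rows that do not move let the fingers close. It gives the time, the measured TCP pose, the force, the opening and the grip force at its end, in the units of the state.
- robot.observe(): the state, without advancing time (a new reading comes with each control period).
- robot.read_camera(name): name is "side" or "top" or "wrist"; returns a dict with "img" (420x560x3 uint8, red, green, blue), "fovy" (degrees; the focal length in pixels is half the picture's height over the tangent of half this angle, whatever the lens; pixels are square), "cx", "cy" (the principal point, pixels), "R" (3x3) and "t" (3): a world point X has camera coordinates R X + t; the wrist camera has in their place "hand_eye" (4x4, takes a point from camera to tool coordinates, whose origin is the TCP and whose axes are the flange's). Camera axes: x right, y down, z forward; pixel columns grow to the right and rows downward; lengths in m; the calibration is good to about 2 mm. A picture is of the moment at which its call begins: read the wrist's pose just before it. There is no depth.
- robot.hand_in(): hands the job in; it is judged then, once.
Trained networks look in a picture, given as the dict that the camera call returned (one of the last four; its "shot" number tells which), for a name from the list of things; names that differ only in an ending like _2 or _b are one class to them, and where a whole thing is asked for, a point or a joint stands for the part that bears it (a point fixed in the world has none). Each returns a list of dicts, best first, with "score" (0 to 1); they miss things now and then, are a little off and sometimes report something else, mostly with a low value. They report only what shows in the picture. A call takes as long as a camera call.
- robot.search_frame(target, picture): "centre" ([x, y, z] in m, in world coordinates, good to about 4 mm: the middle of the surface that is visible of it).
- robot.trace(target, picture): "pixels" (420x560 bool, what is visible of it).
The state is a dict: "time": time; "qpos": joint angles; "qvel": joint speeds; "joint_efforts": joint torques, N m; "tool_pos": TCP position; "tool_rot": TCP orientation; "contact_force": force on the tool from outside, world axes, zero at the start; "torque": the same for the moment, N m; "opening": finger opening in m; "grip_force": force on a finger pad.
Only numpy, scipy, OpenCV 4.12 (cv2) and the standard library are available. Lean on these libraries where they do the work, as an engineer would, in place of code of your own. Each camera call takes 0.05 s, during which the arm holds its last target. There are 200 camera calls.

### The job

Two metal cups hang side by side on a twin tipping stand. Empty the cup that holds the black plugs by tipping it with its handle bar until all three plugs have dropped into the blue bin in front of it, then swing that cup back fully upright and let go; leave the cup with the circuit boards as it is.

Things in the scene. Friction and masses are not known exactly. Their poses are not given: they have to be found in the camera images.
- plug_bar (a point): Middle of the black handle bar of the cup with the plugs: round, 11 mm thick, 68 mm long, parallel to the hinge, joined to the cup's sides by a rod at each end (55 mm free between). 100 mm from the hinge; level with it and behind the cup (away from robot and bin) while upright. Own y runs along the bar, own x from hinge to bar. Fixed to the cup, so it turns in the grip or the hand turns with it.
- plug_pivot (a point): Point on that cup's hinge axis, mid-cup, 161 mm above the bench. y: hinge axis, level; z: up; x: level, from hinge to bar while upright. It pours to -x. Fixed stand: a 126 mm wide foot behind, an upright bar 56 mm either side. Plain aluminium cup, flared, 77 mm across the rim, 62 mm at the bottom, 72 mm high, 2 mm wall; rim 57 mm above the hinge, bottom 15 mm below.
- plug_cup (a joint): How far the cup with the plugs is tipped, rad: 0 upright, mouth up (a stop); grows as the bar is raised in an arc over the cup and the mouth tips towards the bin; a stop at 2.3. Friction holds the cup where it is left; moving the bar takes about 3 N. Tipped to about 2.2 the plugs slide out.
- plug_bin: Blue open bin, fixed, in front of the cup with the plugs (robot's side), its near-cup end under it. Origin: middle of its underside. 140 mm along its own x (which points away from the cup, towards the robot), 112 mm along its own y (parallel to the hinge), walls 70 mm high (45 mm at its -x end, under the cup), 3 mm thick, floor 5 mm up.
- plug_1_mid (a point): Middle of a moulded black plug, 16 x 37 x 14 mm, loose in the cup.
- plug_2_mid (a point): Middle of a second, equal plug in the same cup.
- plug_3_mid (a point): Middle of the third, equal plug in the same cup.
- board_cup (a joint): How far the other cup is tipped, rad (0 upright). It has an equal stand, bar and bin but holds two small green circuit boards; to be left alone. The two cups are 140 mm apart on one hinge line, either way round.

How it is judged:
On the way, in this order (a step that is already met when the one before it is completed fails the run):
1. the cup is tipped over by its handle with the three plugs still in it (value of joint plug_cup above 0.4 rad and distance between each of plug_1_mid, plug_2_mid, plug_3_mid and plug_pivot below 0.07 m), for 0.04 s.
2. all three plugs lie in the bin while the cup is still tipped (x of plug_1_mid in the frame of plug_bin between -0.07 and 0.07 m and y of plug_1_mid in the frame of plug_bin between -0.056 and 0.056 m and z of each of plug_1_mid, plug_2_mid, plug_3_mid in the frame of plug_bin below 0.06 m and x of plug_2_mid in the frame of plug_bin between -0.07 and 0.07 m and y of plug_2_mid in the frame of plug_bin between -0.056 and 0.056 m and x of plug_3_mid in the frame of plug_bin between -0.07 and 0.07 m and y of plug_3_mid in the frame of plug_bin between -0.056 and 0.056 m and value of joint plug_cup above 0.8 rad), for 0.1 s.
At the end, for the whole second after the job is handed in: All three plugs lie inside the blue bin in front of their stand (middles within its walls and below its rim), the emptied cup hangs upright again within 0.15 rad (about 9 degrees) and at rest, and the cup with the circuit boards is upright within 0.15 rad (x of plug_1_mid in the frame of plug_bin between -0.07 and 0.07 m and y of plug_1_mid in the frame of plug_bin between -0.056 and 0.056 m and z of each of plug_1_mid, plug_2_mid, plug_3_mid in the frame of plug_bin below 0.06 m and x of plug_2_mid in the frame of plug_bin between -0.07 and 0.07 m and y of plug_2_mid in the frame of plug_bin between -0.056 and 0.056 m and x of plug_3_mid in the frame of plug_bin between -0.07 and 0.07 m and y of plug_3_mid in the frame of plug_bin between -0.056 and 0.056 m and value of joint each of plug_cup, board_cup below 0.15 rad and not (velocity of joint plug_cup above 0.1 rad/s) and not (velocity of joint plug_cup below -0.1 rad/s)); the robot touches nothing.
It fails at once if the cup with the circuit boards is tipped by more than 0.3 rad (value of joint board_cup above 0.3 rad).
It also fails if it takes over 48 s, if anything falls off the work surface, if the arm or the gripper's body presses on something with over 40 N, if the wrist force passes 120 N, or if a joint passes its speed limit or range.

## Working session

There is one attempt and no reset: what is moved stays moved. The work goes in short steps, Python scripts to look and compute and a tool call to move; the robot and the scene stay as the last step left them, time stands still between calls to the robot, and variables do not carry over. Pictures are saved under pics/ and viewed, at most 10 in all, crops included, and the job is handed in when it is done.

Besides the shell and the picture viewer there is one more tool, called after "Request:" in YAML: its name, and indented under it one key for each argument. apply_moves: Moves the arm, as the interface text tells. Its arguments: {"type":"object","properties":{"motion":{"type":"string"},"force":{"type":"number"}},"required":["motion"]}

```bash
mkdir -p pics; ls; python3 - <<'E'
from cell import robot
import cv2,numpy as np
ims=[]
for n in ("top","side"):
    p=robot.read_camera(n); ims.append(p["img"])
    print(n,p["fovy"],p["cx"],p["cy"],np.round(p["R"],3).tolist(),np.round(p["t"],3))
    for t in ("plug_bar","plug_cup","plug_bin","plug_1_mid","board_cup"):
        for d in robot.search_frame(t,p): print(t,np.round(d["centre"],4),d["score"])
for i,m in enumerate(ims): cv2.imwrite(f"pics/a{i}.png",cv2.cvtColor(m,cv2.COLOR_RGB2BGR))
print(robot.observe())
E
```

```text
pics
top 53.0605278663321 284.2249508668922 210.01139133728861 [[-0.025, -0.999, 0.027], [-0.995, 0.022, -0.097], [0.096, -0.029, -0.995]] [0.012 0.494 0.943]
plug_bar [0.4637 0.073  0.1633] 0.77
plug_cup [0.4653 0.0744 0.1647] 0.94
plug_bin [0.3654 0.0654 0.0048] 0.86
plug_1_mid [0.43   0.0665 0.1602] 0.41
board_cup [ 0.4742 -0.0743  0.1635] 0.58
side 57.394159932266504 282.1248967964638 206.14998235604853 [[-0.981, -0.195, -0.002], [-0.127, 0.648, -0.751], [0.148, -0.736, -0.66]] [0.483 0.143 0.872]
plug_bar [0.4529 0.0846 0.1834] 0.58
plug_cup [0.4546 0.0836 0.1855] 0.94
plug_bin [0.3841 0.0482 0.027 ] 0.74
board_cup [ 0.4588 -0.0484  0.1909] 0.64
{'time': 0.6, 'qpos': array([-1.45699122e+00,  3.41989929e-01,  1.52409012e+00, -2.33609548e-06,
        1.27542381e+00, -1.45989568e-01]), 'qvel': array([ 0.00091976,  0.00057693, -0.00044563, -0.00108625,  0.00226308,
        0.00088561]), 'joint_efforts': array([ 1.61428557e-03, -4.30931139e+01, -2.44396037e+01,  7.17289746e-02,
        4.84692038e-02, -1.48345907e-05]), 'tool_pos': array([ 0.13489105, -0.5073915 ,  0.22674919]), 'tool_rot': array([3.14150513e+00, 1.51280199e-05, 2.59795351e-01]), 'contact_force': array([0.26549556, 1.1031575 , 0.10918983]), 'torque': array([ 0.00934523, -0.02921749,  0.09176992]), 'grip_force': 0.0, 'opening': 0.09196319091641575}
```

View pics/a0.png

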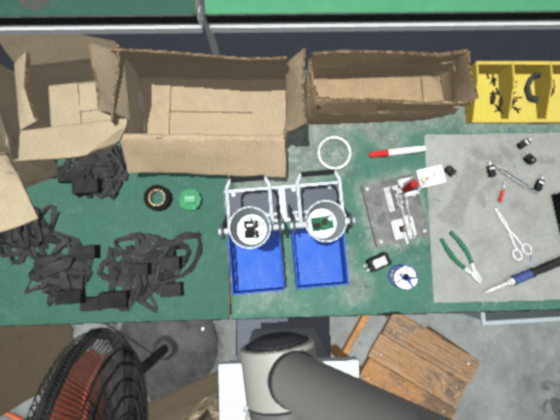

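View pics/a1.png

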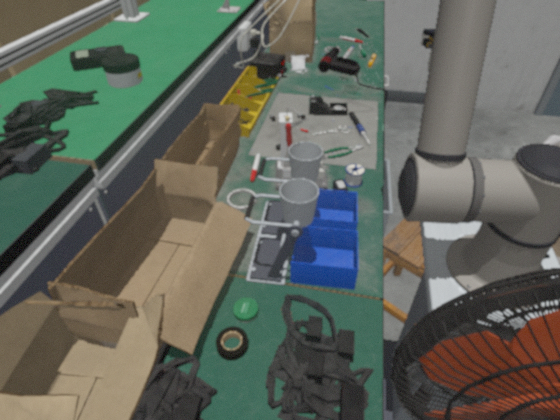

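```bash
python3 - <<'E'
import cv2,numpy as np
a=cv2.imread("pics/a0.png")[150:310,200:380];b=cv2.imread("pics/a1.png")[130:300,200:380]
a=cv2.resize(a,(400,356),interpolation=cv2.INTER_CUBIC);b=cv2.resize(b,(400,378),interpolation=cv2.INTER_CUBIC)[:356]
cv2.imwrite("pics/b.png",np.hstack([a,b]))
E
```

```text
(no output)
```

View pics/b.png

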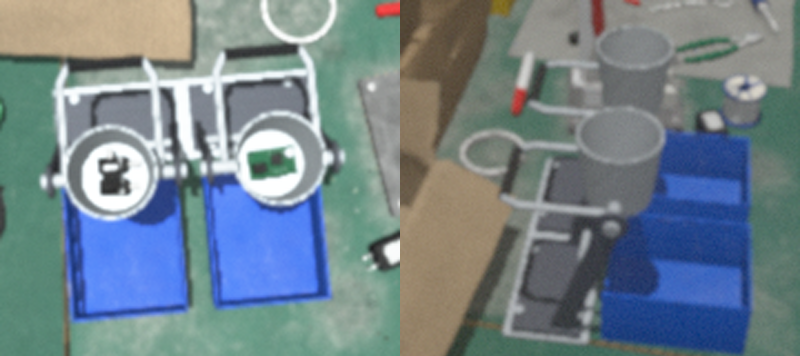

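```bash
cat > h.py <<'E'
import numpy as np
from scipy.optimize import least_squares
def f(p): return p["img"].shape[0]/2/np.tan(np.radians(p["fovy"])/2)
def plane(p,u,v,z):
    R,t=np.array(p["R"]),np.array(p["t"]); d=R.T@[(u-p["cx"])/f(p),(v-p["cy"])/f(p),1]; o=-R.T@t
    return o+d*(z-o[2])/d[2]
def proj(p,X):
    c=np.array(p["R"])@X+np.array(p["t"]); return np.array([p["cx"]+f(p)*c[0]/c[2],p["cy"]+f(p)*c[1]/c[2]])
def tri(p,a,q,b):
    r=least_squares(lambda X:np.r_[proj(p,X)-a,proj(q,X)-b],[.5,0,.15]); return r.x,np.abs(r.fun).max()
E
python3 - <<'E'
from cell import robot
from h import *
T=robot.read_camera("top");S=robot.read_camera("side")
c=lambda x,y:(200+x/2.222,150+y/2.225)
s=lambda x,y:(200+(x-400)/2.222,130+y/2.224)
for n,a in dict(barL=(68,66),barR=(145,62),bbarL=(224,55),bbarR=(300,46),hL=(45,182),hM=(195,171),hR=(335,157)).items(): print(n,plane(T,*c(*a),.161).round(4))
for n,a in dict(barN=(508,196),barF=(515,152)).items(): print(n,plane(S,*s(*a),.161).round(4))
print(tri(T,c(106,64),S,s(511,174)))
print("flap",tri(T,(287,177),S,(250,208)),tri(T,(125,170),S,(183,345)))
for n,(t,sx) in dict(pluginrimc=((110,170),(621,135))).items(): print(n,tri(T,c(*t),S,s(*sx)))
for n,a in dict(p1=(72,320),p2=(187,310),p3=(217,306),p4=(328,296)).items(): print(n,plane(T,*c(*a),.07).round(4))
for t in ("plug_bar",):
  for P in (T,S):
    for d in robot.trace(t,P): ys,xs=np.nonzero(d["pixels"]);print(d["score"],len(xs),xs.min(),xs.max(),ys.min(),ys.max())
import cv2
cv2.imwrite("pics/s.png",cv2.resize(cv2.cvtColor(S["img"][150:290,130:330],cv2.COLOR_RGB2BGR),(800,560),interpolation=cv2.INTER_CUBIC))
E
```

```text
barL [0.5431 0.1092 0.161 ]
barR [0.5454 0.0407 0.161 ]
bbarL [ 0.5503 -0.0301  0.161 ]
bbarR [ 0.5571 -0.0986  0.161 ]
hL [0.4406 0.1306 0.161 ]
hM [ 0.4471 -0.0014  0.161 ]
hR [ 0.4567 -0.1262  0.161 ]
barN [0.5389 0.1081 0.161 ]
barF [0.5483 0.0476 0.161 ]
(array([0.54486813, 0.07560712, 0.15800703]), np.float64(0.042453066942641726))
flap (array([ 0.5647091 , -0.00477251,  0.08401219]), np.float64(2.399289076568266)) (array([0.5911268 , 0.34774233, 0.07453857]), np.float64(3.2090165160101662))
pluginrimc (array([0.4452958 , 0.07038811, 0.21618414]), np.float64(0.6877042996419505))
p1 [0.3117 0.1173 0.07  ]
p2 [0.3182 0.0064 0.07  ]
p3 [ 0.3212 -0.0228  0.07  ]
p4 [ 0.3278 -0.131   0.07  ]
0.67 1631 225 278 175 248
0.64 1822 245 318 179 226
```

View pics/s.png

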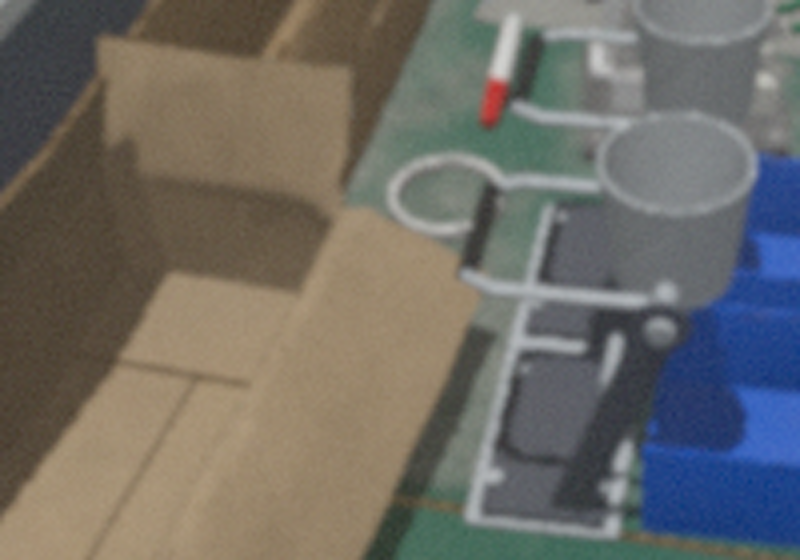

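```bash
python3 - <<'E'
from cell import robot
from h import *
import cv2
T=robot.read_camera("top");S=robot.read_camera("side")
for b in ((249.5,225),(249,219),(247,213)):
  for a in ((287,177),(286,174)): print(a,b,tri(T,a,S,b))
i=cv2.resize(cv2.cvtColor(T["img"][100:240,200:400],cv2.COLOR_RGB2BGR),(800,560),interpolation=cv2.INTER_CUBIC)
cv2.imwrite("pics/t.png",i)
E
```

```text
(287, 177) (249.5, 225) (array([ 0.57292195, -0.007346  ,  0.02493634]), np.float64(1.2054158652224771))
(286, 174) (249.5, 225) (array([ 0.57625902, -0.00560727,  0.02682176]), np.float64(0.3330513446404382))
(287, 177) (249, 219) (array([ 0.57074828, -0.00631414,  0.04615873]), np.float64(1.9745835575428998))
(286, 174) (249, 219) (array([ 0.57403842, -0.00461207,  0.04796196]), np.float64(0.4363464391894638))
(287, 177) (247, 213) (array([ 0.57036024, -0.00510329,  0.06617025]), np.float64(3.5368600194378814))
(286, 174) (247, 213) (array([ 0.57360347, -0.00343539,  0.06789781]), np.float64(1.9984859057112203))
```

View pics/t.png

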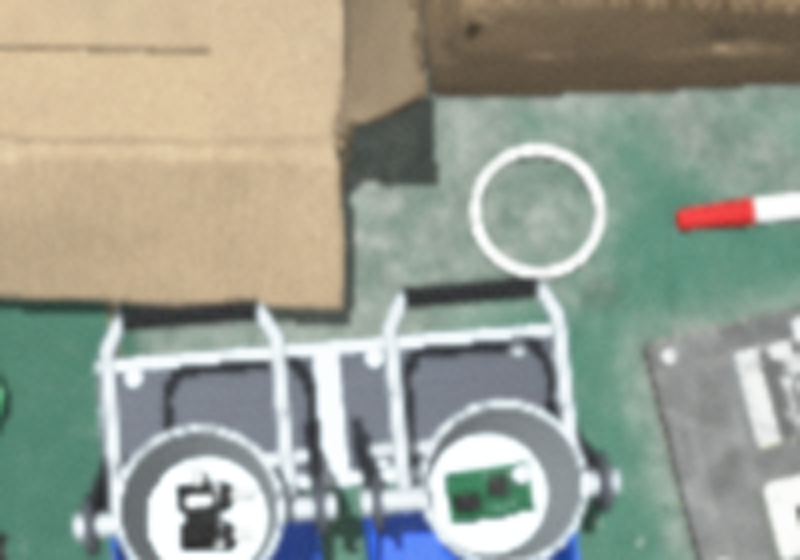

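```bash
cat >> h.py <<'E'
from scipy.spatial.transform import Rotation as Ro
psi=.066; ex=np.array([np.cos(psi),np.sin(psi),0]); ey=np.array([-np.sin(psi),np.cos(psi),0]); ez=np.array([0,0,1.])
piv=np.array([.4449,.0688,.161])
def pose(th,a,back=0.,dx=0,dz=0):  # tcp pose: grasp point on bar
    d=-np.sin(a)*ex-np.cos(a)*ez
    R=np.column_stack([ey,np.cross(d,ey),d])
    bar=piv+.1*(np.cos(th)*ex+np.sin(th)*ez)
    return bar+d*(.019-back)+dx*ex+dz*ez,R
def rows(p0,R0,p1,R1):
    s=R0.T@(p1-p0)*100; r=Ro.from_matrix(R0.T@R1).as_rotvec(); return s.round(2),r.round(3)
def cur(o): return np.array(o["tool_pos"]),Ro.from_euler("xyz",o["tool_rot"]).as_matrix()
E
python3 - <<'E'
from cell import robot
from h import *
T=robot.read_camera("top");S=robot.read_camera("side")
print("fold",tri(T,(285,135),S,(216,202.5)))
for a in ((285,132),(285,138)): print(plane(T,*a,.1))
print("fold2", tri(T,(312,125),S,(217,167)))
p,R=cur(robot.observe())
P,Q=pose(0,.5,.10,dz=.08)
print(p,P,rows(p,R,P,Q)); print(Q.round(3))
E
```

```text
fold (array([ 0.652434  , -0.00314979,  0.08889902]), np.float64(0.3307822371766349))
[ 0.6552559  -0.00303628  0.1       ]
[ 0.64204682 -0.00270386  0.1       ]
fold2 (array([ 0.65643873, -0.05577228,  0.15376678]), np.float64(1.6987449609908367))
[ 0.13489892 -0.50738929  0.22675248] [0.5834312  0.07795636 0.31208419] (array([ 58.39, -45.05,  -8.54]), array([ 0.418, -0.344, -1.346]))
[[-0.066  0.876 -0.478]
 [ 0.998  0.058 -0.032]
 [ 0.    -0.479 -0.878]]
```

Request:
apply_moves:
  motion: "43 0 0 -5 0 0 0;43 0 0 -5 0 0 0;43 0 0 0 0 0 -0.172;43 0 0 0 0 0 -0.172;43 0 0 0 0 0 -0.172;43 0 0 0 0 0 -0.172;43 0 0 0 0 0 -0.172;43 0 0 0 0 0 -0.172;43 0 0 0 0 0 -0.172;43 0 0 0 0 0 -0.173;43 0 0 0 0 0 0"

```text
time: 2.38
tool_pos: [0.1349, -0.5074, 0.3267]
tool_rot: [3.142, 0.0, 1.635]
contact_force: [0.1, -0.7, 0.2]
opening: 0.0396
grip_force: 0.0
```

```bash
python3 - <<'E'
from cell import robot
from h import *
o=robot.observe();p,R=cur(o);P,Q=pose(0,0,.17)
print(o["qpos"].round(3),p,o["tool_rot"],P,rows(p,R,P,Q))
E
```

```text
[-1.457  0.285  1.332  0.     1.525 -1.521] [ 0.13488838 -0.5073628   0.32672385] [3.14157990e+00 4.45006879e-05 1.63522069e+00] [0.54468228 0.07539521 0.312     ] (array([55.52, 44.65,  1.47]), array([ 0.   ,  0.   , -0.002]))
```

Request:
apply_moves:
  motion: "43 3.7 2.98 0 0 0 0;43 3.7 2.98 0 0 0 0;43 3.7 2.98 0 0 0 0;43 3.7 2.98 0 0 0 0;43 3.7 2.98 0 0 0 0;43 3.7 2.98 0 0 0 0;43 3.7 2.98 0 0 0 0;43 3.7 2.98 0 0 0 0;43 3.7 2.98 0 0 0 0;43 3.7 2.98 0 0 0 0;43 3.7 2.98 0 0 0 0;43 3.7 2.98 0 0 0 0;43 3.7 2.98 0 0 0 0;43 3.7 2.98 0 0 0 0;43 3.7 2.98 0 0 0 0;43 0 0 0 0.17 0 0;43 0 0 0 0.17 0 0;43 0 0 0 0.16 0 0;43 0 0 0 0 0 0"

```text
time: 4.75
tool_pos: [0.5456, 0.0758, 0.322]
tool_rot: [-2.635, 0.001, 1.634]
contact_force: [-0.2, -0.0, -0.7]
opening: 0.0398
grip_force: 0.0
```

```bash
python3 - <<'E'
from cell import robot
from h import *
import cv2
o=robot.observe();p,R=cur(o);P,Q=pose(0,.5,.0)
print(o["qpos"].round(3),p,o["tool_rot"],P,rows(p,R,P,Q))
W=robot.read_camera("wrist")
H=np.array(W["hand_eye"]); print(H.round(3))
# predicted pixels of bar ends/pivot ends
M=np.linalg.inv(H)
bar=piv+.1*ex
for n,X in dict(b=bar,b1=bar+.034*ey,b2=bar-.034*ey,h1=piv+.056*ey).items():
    c=M[:3,:3]@(R.T@(X-p))+M[:3,3]; print(n,(W["cx"]+f(W)*c[0]/c[2]).round(1),(W["cy"]+f(W)*c[1]/c[2]).round(1))
cv2.imwrite("pics/w.png",cv2.cvtColor(W["img"],cv2.COLOR_RGB2BGR))
E
```

```text
[ 0.014  0.681  0.81  -0.03   2.156 -0.059] [0.54561722 0.07580423 0.32204247] [-2.63503296e+00  1.31190998e-03  1.63386493e+00] [0.53559303 0.07479445 0.14432593] (array([-1.000e-02,  7.740e+00,  1.603e+01]), array([-0.007, -0.   , -0.003]))
[[ 0.    -0.952 -0.305  0.082]
 [ 1.     0.     0.     0.001]
 [-0.    -0.305  0.952 -0.159]
 [ 0.     0.     0.     1.   ]]
b 364.3 194.0
b1 367.1 156.3
b2 361.7 229.4
h1 268.0 126.3
```

View pics/w.png

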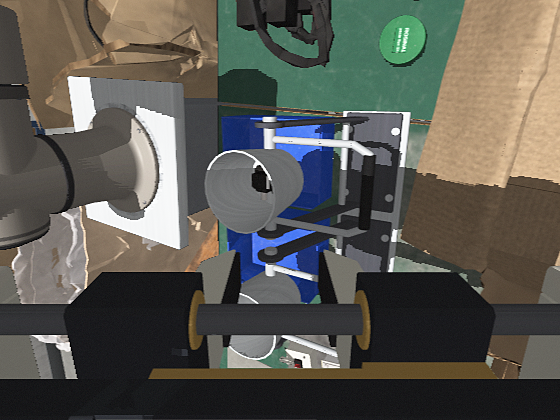

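Request:
apply_moves:
  motion: "43 0 4 0 0 0 0;43 0 3.9 0 0 0 0;43 0 0 4 0 0 0;43 0 0 4 0 0 0;43 0 0 3 0 0 0;43 0 0 2 0 0 0;43 0 0 2 0 0 0;43 0 0 1 0 0 0;43 0 0 0 0 0 0"

```text
time: 5.92
tool_pos: [0.5368, 0.0754, 0.1497]
tool_rot: [-2.644, 0.001, 1.636]
contact_force: [-0.2, 0.0, 0.1]
opening: 0.0397
grip_force: 0.0
```

Request:
apply_moves:
  motion: "8 0 0 0 0 0 0;8 0 0 0 0 0 0;5 0 0 0 0 0 0;5 0 0 0 0 0 0;5 0 0 0 0 0 0;5 0 0 0 0 0 0"
  force: 25

```text
time: 6.68
tool_pos: [0.5382, 0.0754, 0.1482]
tool_rot: [-2.645, 0.0, 1.637]
contact_force: [5.6, 0.6, -0.1]
opening: 0.0103
grip_force: 25.0
```

```bash
python3 - <<'E'
from cell import robot
from h import *
o=robot.observe();p,R=cur(o);P,Q=pose(0,.5,.0)
print(o["qpos"].round(3),p,o["opening"],o["grip_force"],o["contact_force"],rows(p,R,P,Q))
th=np.r_[0,.1,np.arange(.25,2.2,.15),2.2]
for i in range(len(th)-1):
    A,_=pose(th[i],.5);B,_=pose(th[i+1],.5); print(th[i+1].round(2),(R.T@(B-A)*100).round(1), end="; ")
E
```

```text
[ 0.013  0.751  1.144 -0.026  1.743 -0.051] [0.53823725 0.07543847 0.14817289] 0.010251966501454322 24.99914914369583 [ 5.57054968  0.60515208 -0.10031162] (array([-0.05, -0.05,  0.47]), array([ 0.003,  0.   , -0.   ]))
0.1 [-0.  -0.5 -0.9]; 0.25 [-0.  -0.9 -1.2]; 0.4 [-0.  -1.1 -1. ]; 0.55 [-0.  -1.2 -0.8]; 0.7 [-0.  -1.3 -0.7]; 0.85 [-0.  -1.4 -0.4]; 1.0 [-0.  -1.5 -0.2]; 1.15 [-0.  -1.5  0. ]; 1.3 [-0.  -1.5  0.2]; 1.45 [-0.  -1.4  0.4]; 1.6 [-0.  -1.3  0.7]; 1.75 [-0.  -1.2  0.8]; 1.9 [-0.  -1.1  1. ]; 2.05 [-0.  -0.9  1.2]; 2.2 [-0.  -0.7  1.3]; 2.2 [0. 0. 0.];
```

Request:
apply_moves:
  motion: "5 0 -0.5 -0.9 0 0 0;5 0 -0.9 -1.2 0 0 0;5 0 -1.1 -1 0 0 0;5 0 -1.2 -0.8 0 0 0;5 0 0 0 0 0 0;5 0 -1.3 -0.6 0 0 0;5 0 -1.4 -0.4 0 0 0;5 0 0 0 0 0 0"

```text
time: 7.68
tool_pos: [0.5053, 0.0735, 0.2238]
tool_rot: [-2.646, -0.0, 1.637]
contact_force: [7.7, 2.0, 10.4]
opening: 0.01
grip_force: 25.0
```

```bash
python3 - <<'E'
from cell import robot
from h import *
o=robot.observe();p,R=cur(o);print(p,o["opening"],o["grip_force"],o["contact_force"])
g=p-R[:,2]*.0143-piv; print(g@ex,g[2],np.hypot(g@ex,g[2]),np.arctan2(g[2],g@ex), g@ey)
E
```

```text
[0.50530299 0.07348654 0.22383324] 0.010022374944585459 25.0021031498909 [ 7.70342145  2.0011604  10.35453545]
0.0673765098059405 0.07541517978434631 0.10112884561555754 0.8416352862355654 0.0006920747583116255
```

Request:
apply_moves:
  motion: "5 0 -1.5 -0.2 0 0 0;5 0 -1.5 0 0 0 0;5 0 -1.5 0.2 0 0 0;5 0 -1.4 0.4 0 0 0;5 0 -1.3 0.7 0 0 0;5 0 -1.2 0.8 0 0 0;5 0 -1.1 1 0 0 0;5 0 -0.9 1.2 0 0 0;5 0 -0.7 1.3 0 0 0;5 0 0 0 0 0 0;5 0 0 0 0 0 0;5 0 0 0 0 0 0;5 0 0 0 0 0 0;5 0 0 0 0 0 0;5 0 0 0 0 0 0;5 0 0 0 0 0 0"

```text
time: 9.68
tool_pos: [0.3806, 0.0656, 0.2281]
tool_rot: [-2.638, -0.001, 1.637]
contact_force: [-3.9, 4.5, 2.4]
opening: 0.0104
grip_force: 25.0
```

```bash
python3 - <<'E'
from cell import robot
from h import *
import cv2
o=robot.observe();p,R=cur(o);print(p,o["opening"],o["contact_force"])
g=p-R[:,2]*.0143-piv; print(np.hypot(g@ex,g[2]),np.arctan2(g[2],g@ex), g@ey)
ims=[]
for n in ("top","side"):
    P=robot.read_camera(n)
    for d in robot.search_frame("plug_1_mid",P): print(n,np.round(d["centre"],3),d["score"])
    i=P["img"]; c=i[150:310,200:360] if n=="top" else i[130:290,210:370]
    ims.append(cv2.resize(cv2.cvtColor(c,cv2.COLOR_RGB2BGR),(400,400),interpolation=cv2.INTER_CUBIC))
cv2.imwrite("pics/c.png",np.hstack(ims))
E
```

```text
[0.38055266 0.0656171  0.22812498] 0.010436114997513514 [-3.92975001  4.48235526  2.41362444]
0.09824685259780527 2.196217566975254 0.0010535713092026805
side [0.376 0.055 0.018] 0.54
```

View pics/c.png

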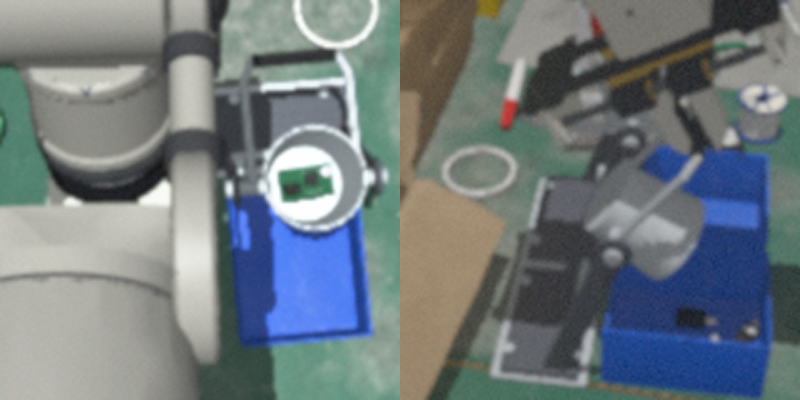

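Request:
apply_moves:
  motion: "5 0 -0.3 0.7 0 0 0;5 0 0.6 -1.2 0 0 0;5 0 -0.6 1.2 0 0 0;5 0 0.6 -1.2 0 0 0;5 0 -0.6 1.2 0 0 0;5 0 0 0 0 0 0;5 0 0 0 0 0 0;5 0 0 0 0 0 0;5 0 0 0 0 0 0;5 0 0 0 0 0 0"

```text
time: 11.12
tool_pos: [0.3745, 0.0651, 0.2235]
tool_rot: [-2.638, -0.001, 1.637]
contact_force: [-5.8, 4.3, 2.6]
opening: 0.0101
grip_force: 25.0
```

```bash
python3 - <<'E'
from cell import robot
from h import *
import cv2
o=robot.observe();p,R=cur(o);print(p,o["opening"],o["contact_force"])
g=p-R[:,2]*.0143-piv; print(np.hypot(g@ex,g[2]),np.arctan2(g[2],g@ex), g@ey)
ims=[]
for n in ("wrist","side"):
    P=robot.read_camera(n)
    for d in robot.search_frame("plug_1_mid",P): print(n,np.round(d["centre"],3),d["score"])
    i=P["img"]; c=i if n=="wrist" else i[190:290,270:370]
    ims.append(cv2.resize(cv2.cvtColor(c,cv2.COLOR_RGB2BGR),(400,400) if n!="wrist" else (400,300),interpolation=cv2.INTER_CUBIC))
ims[0]=cv2.copyMakeBorder(ims[0],0,100,0,0,cv2.BORDER_CONSTANT)
cv2.imwrite("pics/d.png",np.hstack(ims))
E
```

```text
[0.37451395 0.06511591 0.22350534] 0.010102124743295438 [-5.80800341  4.25410097  2.58355604]
0.09834093122565815 2.273729396536781 0.0009545083922846371
```

View pics/d.png

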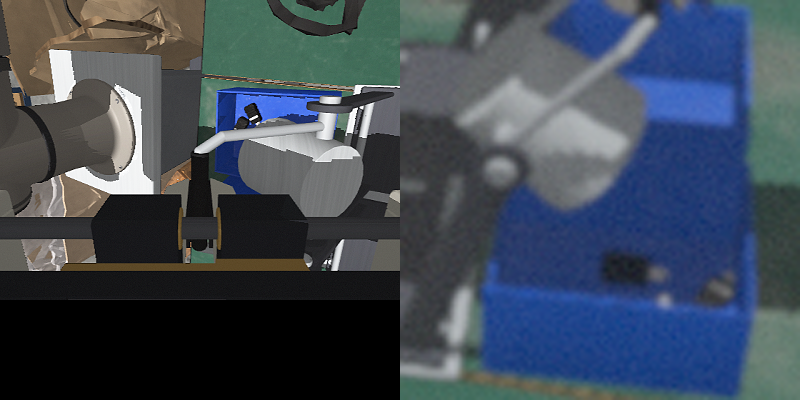

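Request:
apply_moves:
  motion: "5 0 0.3 -0.7 0 0 0;5 0 0.7 -1.3 0 0 0;5 0 0.9 -1.2 0 0 0;5 0 1.1 -1 0 0 0;5 0 1.2 -0.8 0 0 0;5 0 1.3 -0.7 0 0 0;5 0 1.4 -0.4 0 0 0;5 0 1.5 -0.2 0 0 0;5 0 1.5 0 0 0 0;5 0 1.5 0.2 0 0 0;5 0 1.4 0.4 0 0 0;5 0 1.3 0.6 0 0 0;5 0 1.2 0.8 0 0 0;5 0 1.1 1 0 0 0;5 0 0.9 1.2 0 0 0;5 0 0.5 0.9 0 0 0;5 0 0.1 0.2 0 0 0;5 0 0 0 0 0 0;5 0 0 0 0 0 0"

```text
time: 13.7
tool_pos: [0.5376, 0.075, 0.1464]
tool_rot: [-2.644, 0.001, 1.637]
contact_force: [0.7, -5.0, 7.2]
opening: 0.0101
grip_force: 25.0
```

```bash
python3 - <<'E'
from cell import robot
from h import *
import cv2
o=robot.observe();p,R=cur(o);print(p,o["opening"],o["contact_force"])
g=p-R[:,2]*.0143-piv; print(np.hypot(g@ex,g[2]),np.arctan2(g[2],g@ex), g@ey)
for n in ("wrist","side","top"):
    P=robot.read_camera(n)
    for d in robot.search_frame("plug_1_mid",P): print(n,np.round(d["centre"],3),d["score"])
E
```

```text
[0.53759293 0.0749766  0.14639608] 0.01010149448465014 [ 0.74718187 -4.96311983  7.21557634]
0.09974475338518299 -0.020433256567002983 6.127959895750499e-05
wrist [0.387 0.046 0.017] 0.97
side [0.378 0.052 0.018] 0.64
```

Request:
apply_moves:
  motion: "20 0 0 0 0 0 0;43 0 0 0 0 0 0;43 0 0 0 0 0 0;43 0 0 0 0 0 0;43 0 0 -2 0 0 0;43 0 0 -3 0 0 0;43 0 0 -4 0 0 0;43 0 0 -5 0 0 0;43 0 0 -5 0 0 0;43 0 0 0 0 0 0"

```text
time: 15.25
tool_pos: [0.6288, 0.0814, 0.3119]
tool_rot: [-2.651, 0.0, 1.637]
contact_force: [-0.3, 0.0, -0.9]
opening: 0.0393
grip_force: 0.0
```

```bash
python3 - <<'E'
from cell import robot
from h import *
import cv2
o=robot.observe();p,R=cur(o);print(p,o["opening"],o["contact_force"])
ims=[]
for n,s in (("wrist",np.s_[90:290,200:400]),("side",np.s_[130:290,210:370])):
    P=robot.read_camera(n)
    for d in robot.search_frame("plug_1_mid",P): print(n,np.round(d["centre"],3),d["score"])
    ims.append(cv2.resize(cv2.cvtColor(P["img"][s],cv2.COLOR_RGB2BGR),(400,400),interpolation=cv2.INTER_CUBIC))
    if n=="wrist":
        M=np.linalg.inv(np.array(P["hand_eye"]))
        for X in (piv+.1*ex+.034*ey,piv+.1*ex-.034*ey):
            c=M[:3,:3]@(R.T@(X-p))+M[:3,3]; u=np.array([P["cx"]+f(P)*c[0]/c[2]-200,P["cy"]+f(P)*c[1]/c[2]-90])*2; print(u.round())
cv2.imwrite("pics/e.png",np.hstack(ims))
E
```

```text
[0.62877572 0.08135691 0.31189373] 0.0392812296697801 [-0.31789021  0.01186461 -0.91184968]
wrist [0.391 0.048 0.019] 0.41
[150. 122.]
[150. 257.]
```

View pics/e.png

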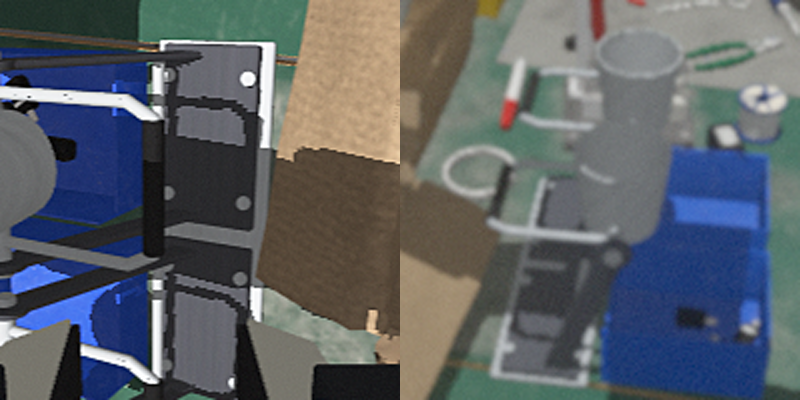

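Request:
apply_moves:
  motion: "43 0 0 -5 0 0 0;43 -5 0 0 0 0 0;43 -5 0 0 0 0 0;43 -5 0 0 0 0 0;43 -5 0 0 0 0 0;43 -5 0 0 0 0 0;43 -5 0 0 0 0 0;43 -5 0 0 0 0 0;43 -5 0 0 0 0 0;43 0 0 0 0 0 0;43 0 0 0 0 0 0"

```text
time: 16.82
tool_pos: [0.6101, -0.303, 0.3135]
tool_rot: [-2.674, 0.012, 1.644]
contact_force: [0.4, 1.1, 0.3]
opening: 0.0394
grip_force: 0.0
```

```bash
python3 - <<'E'
from cell import robot
from h import *
import cv2
o=robot.observe();print(o["tool_pos"],o["contact_force"],o["time"])
P=robot.read_camera("top")
for d in robot.search_frame("plug_1_mid",P): print(np.round(d["centre"],3),d["score"])
cv2.imwrite("pics/f.png",cv2.resize(cv2.cvtColor(P["img"][160:310,200:370],cv2.COLOR_RGB2BGR),(680,600),interpolation=cv2.INTER_CUBIC))
E
```

```text
[ 0.61011964 -0.30298502  0.31347616] [0.37721498 1.05044167 0.33462847] 16.825
```

View pics/f.png

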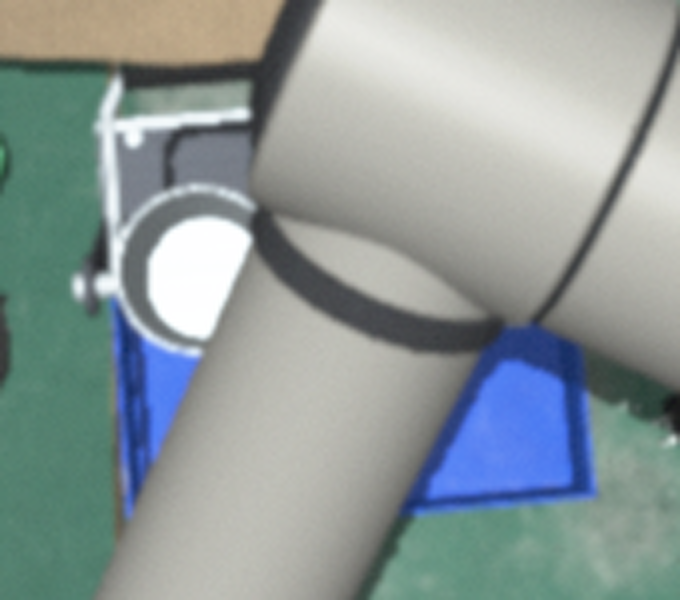

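Request:
apply_moves:
  motion: "43 -5 -2 0 0 0 0;43 -5 -3 0 0 0 0;43 -5 -4 0 0 0 0;43 0 -5 0 0 0 0;43 0 -5 0 0 0 0;43 0 -5 0 0 0 0;43 0 -5 0 0 0 0;43 0 0 0 0 0 0;43 0 0 0 0 0 0"

```text
time: 18.05
tool_pos: [0.3504, -0.4589, 0.4318]
tool_rot: [-2.686, 0.022, 1.65]
contact_force: [0.6, 0.1, 0.2]
opening: 0.0396
grip_force: 0.0
```

```bash
python3 - <<'E'
from cell import robot
from h import *
import cv2
o=robot.observe();print(o["tool_pos"],o["time"])
P=robot.read_camera("top")
for t in ("plug_1_mid","plug_bar","plug_cup","board_cup"):
  for d in robot.search_frame(t,P): print(t,np.round(d["centre"],3),d["score"])
I=P["img"].astype(int)
def show(c,w,h):
    u,v=proj(P,np.array(c)).astype(int); s=I[v-h:v+h,u-w:u+w]; print(u,v)
    for r in s:
        print("".join("B" if x[2]>x[0]+40 else "#" if x.max()<70 else "w" if x.min()>190 else "." for x in r))
show(piv+[0,0,-.01],20,20)
b=piv-.065*ex; b[2]=.01
show(b,35,34)
E
```

```text
[ 0.35042008 -0.45891307  0.4317798 ] 18.05
plug_1_mid [0.379 0.048 0.015] 0.68
plug_bar [0.458 0.074 0.164] 0.91
plug_cup [0.459 0.074 0.16 ] 0.88
board_cup [ 0.473 -0.075  0.166] 0.97
252 229
......wwww...............wwww.........ww
......ww...................www........ww
....ww.......................www......ww
...ww..........................ww....www
..ww...........................wwwwwwwww
.ww..............wwwwww.........wwwwwwww
.w............wwwwwwwwwwww.......wwwwwww
w...........wwwwwwwwwwwwwwww......www.ww
w.........wwwwwwwwwwwwwwwwwww.....ww...w
.........wwwwwwwwwwwwwwwwwwwwww....ww..w
........wwwwwwwwwwwwwwwwwwwwwwww...ww..w
........wwwwwwwwwwwwwwwwwwwwwwww....ww..
.......wwwwwwwwwwwwwwwwwwwwwwwwww...ww..
......wwwwwwwwwwwwwwwwwwwwwwwwwww....w..
......wwwwwwwwwwwwwwwwwwwwwwwwwwww......
.....wwwwwwwwwwwwwwwwwwwwwwwwwwwww......
.....wwwwwwwwwwwwwwwwwwwwwwwwwwwwww..ww.
.....wwwwwwwwwwwwwwwwwwwwwwwwwwwwww..ww.
.....wwwwwwwwwwwwwwwwwwwwwwwwwwwwww..ww.
.....wwwwwwwwwwwwwwwwwwwwwwwwwwwwww..ww.
.....wwwwwwwwwwwwwwwwwwwwwwwwwwwwww..ww.
.....wwwwwwwwwwwwwwwwwwwwwwwwwwwwww...w.
....
[... 4869 characters left out ...]
BBBBBBBBBBBBBBBBBBBBBBB...#..www...BBBBBBBBBBBBBBBBBBB.......
.........BBBBBBBBBBBBBBBBBBBBBBBBBBB..ww...wwwBBBBBBBBBBBBBBBBB.......
.........BBBBBBBBBBBBBBBBBBBBBBBBBBBB.ww...wwwBBBBBBBBBBBBBBBBB.......
.........BBBBBBBBBBBBBBBBBBBBBBBBBBBBBB...BBwwBBBBBBBBBBBBBBBBB.......
.........BBBBBBBBBBBBBBBBBBBBBBBBBBBBBBBBBBBBBBBBBBBBBBBBBBBBBB.......
.........BBBBBBBBBBBBBBBBBBBBBBBBBBBBBBBBBBBBBBBBBBBBBBBBBBBBBB.......
.........BBBBBBBBBBBBBBBBBBBBBBBBBBBBBBBBBBBBBBBBBBBBBBBBBBBBBB.......
.........BBBBBBBBBBBBBBBBBBBBBBBBBBBBBBBBBBBBBBBBBBBBBBBBBBB..........
.........BBBBBBBBBBBBBBBBBBBBBBBBBBBBBBBBBBBBBB.......................
.........BBBBBBBBBBBBBBBBBBBBBBBBBBBBB................................
```

The cup's floor is clear, three plugs lie in the bin, and both cups are upright with the arm well away.

```bash
python3 -c "
from cell import robot
print(robot.hand_in())"
```

```text
the job is handed in; nothing more can be done
None
```

I tipped the plug cup until all three plugs dropped into the blue bin, swung it back upright and let go, left the board cup untouched, and handed the job in at about 18 s; no verdict came back from the hand-in.

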